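# Burnishing-wheel stand: kickstand over, frame held upright

## Task

The folding stand of the edge-burnishing wheel leans towards the robot with its kickstand folded up: first flip the kickstand up past its top centre, so that it swings down to its stop on the far side, and only then raise the frame upright. It topples back towards the robot whenever it is let go, so finish while still holding it upright and still with the gripper, ready for the bolt to be fitted. Leave everything else on the bench where it is.

Things in the scene. Friction and masses are not known exactly. Their poses are not given: they have to be found in the camera images.
- base: Dark steel base plate, fixed to the bench, 12 mm thick, 120 mm to each side, from 60 mm in front of its origin (-x) to 155 mm behind it (+x). Origin on the bench surface below the frame's hinge. Its x axis points level from the robot's side to the far side, z up. The frame's hinge runs along the base's y axis, 30 mm above the origin.
- frame (a joint): Tipping angle of the grey goalpost frame (168 mm wide) about its hinge, rad: 0 upright, negative leaning to the base's -x (robot's side), positive backwards. It starts on its stop at -0.45; its back stop is at +0.03, just past upright. About 0.9 kg on a free hinge: the wheel's weight topples it towards -x, even from upright, unless held (about 1 N at the top bar when upright, 3 N when leaning).
- bar (a point): Middle of the frame's round steel top bar: 16 mm diameter, 180 mm long, along the base's y axis, 190 mm from the hinge axis (so 220 mm above the bench when upright), with 140 mm clear between the uprights and more than 40 mm clear below it. It may turn within a grip while the frame swings.
- kickstand (a joint): Kickstand angle relative to the frame, rad: 0 folded up along the left (+y) upright, at its stop; grows as it swings over the top towards +x; 2.07 is down at its stop, where its weight keeps it. No spring: it falls to whichever side of straight up it leans. With the frame at -0.45 it points straight up at 0.45 and from beyond that falls down by itself in about 1 s if nothing is in the way.
- peg (a point): Middle of the steel peg that sticks out sideways (+y of the base) from the kickstand: 12 mm diameter, 42 mm of it free, along the base's y axis, 115 mm from the kickstand's pivot. The kickstand itself is a 12 mm steel rod with a 20 mm rubber ball foot, its centre 140 mm from the pivot, 34 mm inwards (-y) of this point; about 0.12 kg.
- foot (a point): Centre of the kickstand's round rubber foot, a 20 mm ball on the end of a 12 mm steel rod, 140 mm from the pivot. With the kickstand down and the frame upright it stands on the base plate.
- hub (a point): Centre of the wooden wheel (80 mm diameter, 42 mm thick) on its metal hub and axle, part of the frame, 80 mm above the hinge and 40 mm in front (-x) of the uprights. It does not turn.
- pivot (a point): Point on the kickstand's pivot axis, level with the middle of the peg along that axis (134 mm towards +y from the middle of the frame). The pivot axis runs along the base's y axis and is carried by the frame, 60 mm from the hinge axis.
- dye_bottle: Bystander: white bottle with a black cap, 44 mm diameter, 110 mm high. Origin under its centre.
- glue_jar: Bystander: amber jar with a metal cap, 68 mm diameter, 70 mm high. Origin under its centre.
- spool: Bystander: wooden thread spool standing up, 52 mm diameter, 57 mm high. Origin under its centre.
- punch_block: Bystander: dark wooden block, 70 x 100 x 30 mm. Origin under its centre.
- mallet: Bystander: hammer lying along its x axis, 220 mm long.
- awl: Bystander: awl lying along its x axis, 150 mm long.
- collar: Bystander: brass ring lying flat, 48 mm diameter, 16 mm high. Origin under its centre.

How it is judged (in metres and radians):
On the way, in this order (a step that is already met when the one before it is completed fails the run):
1. the kickstand is down at its stop while the frame still leans (value of joint kickstand above 1.95 rad and value of joint frame below -0.12 rad), for 0.2 s.
2. the frame is upright, held by the fingers (value of joint kickstand above 1.95 rad and value of joint frame between -0.08 and 0.08 rad and contact force between the fingers and frame above 0.3 N), for 0.3 s.
At the end, for the whole second after the job is handed in: The kickstand is down (joint above 1.95 rad), the frame stands upright within 0.08 rad and still (under 0.1 rad/s), held by the fingers (more than 0.3 N on the frame, the kickstand counting as part of it) with no bystander leaning on it, and every bystander is within 30 mm of its starting place (all of step 2 and velocity of joint frame between -0.1 and 0.1 rad/s and contact force between each of dye_bottle, glue_jar, spool, punch_block, mallet, awl, collar and frame below 0.1 N and distance of each of dye_bottle, glue_jar, spool, punch_block, mallet, awl, collar from where it was at the start of the episode below 0.03 m); the arm keeps its last pose, push and grip.
It fails at once if a bystander is pushed more than 30 mm away or knocked over (distance of any of dye_bottle, glue_jar, spool, punch_block, mallet, awl, collar from where it was at the start of the episode above 0.03 m or angle between any of dye_bottle, glue_jar, spool, collar, punch_block's own z axis and vertical above 0.6 rad).
It also fails if it takes over 45 s, if anything falls off the work surface, if the arm or the gripper's body presses on something with over 40 N, if the wrist force passes 120 N, or if a joint passes its speed limit or range.

## Robot

A 6-joint arm with a two-finger parallel gripper is mounted at the origin on the work surface. World frame = base frame: x ahead of the robot, y to its left, z up, the work surface at z = 0. Lengths are in m, angles in degrees, forces in N, time in s.
With the tool pointing down it reaches from about 0.3 to 0.75 m from the base axis. Payload 8.5 kg.
Tool frame: the origin (TCP) lies at the very end of the fingers, on their centre line; the grasp point (between the pads) lies 19 mm behind it (env.grasp_offset is the distance from the TCP to the grasp point, in m); y points along the fingers, z is the direction in which the jaws open and shut, and the axes are right-handed (so a half turn about y gives the same grasp; the last joint's range is limited). The gripper opens to 85 mm and grips with 20 to 120 N. Pads are 22 mm wide; open, the fingers measure 114 mm over their backs; the gripper's body (76 mm by 85 mm) begins 54 mm behind the grasp point. The pads swing forward as they close: fully open they stand 13 mm farther back than shut.
Start: joints at [56.648, 21.807, 74.336, -0, 83.858, -12.336], TCP at [0.197, 0.513, 0.231] pointing down, gripper open.
Joint ranges: [-178.18, 178.18], [-50.72, 133.34], [12.68, 142.11], [-81.47, 261.47], [9.98, 163.14], [-165.26, 165.26]. Speed limits (degrees/s): [136.94, 136.94, 180, 180, 180, 180].

## Interface

Orientations are given as a 3x3 rotation matrix whose columns are the frame's x, y, z axes.
In Python, from rig import env gives the robot as it stands. The module is installed in compiled form; this text tells all that it offers.
- The arm moves only by the shell command python3 -m pendant 'ROWS' [FORCE]. ROWS is JSON, a list of rows, each a list of 3 entries, a list of its own where there are three numbers: the shift along the world's x, y, z as a fraction of full scale, then the turn about the world's z as a fraction of full scale, then the opening, from 0 (shut) to 1 (fully open). A call has 1 to 12 rows; each row shifts and turns the commanded pose from where the row before left it; what a row does not reach is not made up. Full scale, the value 1, is 30 mm for a shift and 5 degrees for a turn. A row lasts 1/12 s, in which the tool goes at most 41.7 mm and 7.16 degrees, less where a joint would pass 70% of its speed; a pose out of reach is approached as far as the arm can. A call with a number of a shift or a turn outside -1 to 1 is refused whole. A call with a gripper value outside its range is refused whole. The fingers move at their own pace and stop on an object; FORCE is the grip in N (left out, the last holds). Time passes only in rows, so rows that do not move let the fingers close. It gives the time, the measured TCP pose, the force and the opening at its end, in the units of the state.
- env.observe(): the state, without advancing time (a new reading comes with each control period).
- env.get_image(name): name is "scene" or "top" or "wrist"; returns (picture, depth): 384x512x3 uint8, red, green, blue; 384x512 float32, m along the optical axis (not along the pixel's ray), 0 where there is no reading.
- env.camera_model(name): a dict with "camera_matrix" (3x3 intrinsics, pixels), "R" (3x3) and "t" (3): a world point X has camera coordinates R X + t; the wrist camera has in their place "tool_from_camera" (4x4, takes a point from camera to tool coordinates, whose origin is the TCP and whose axes are the tool frame's). Camera axes: x right, y down, z forward; pixel columns grow to the right and rows downward; lengths in m; the calibration is good to about 2 mm. A picture is of the moment at which its call begins: read the wrist's pose just before it. camera_model takes no time and is no camera call.
- env.close_job(): hands the job in, once; it reports no verdict.
The state is a dict: "time_s": time; "q": joint angles; "qvel": joint speeds; "joint_efforts": joint torques, N m; "position": TCP position; "tool_rot": TCP orientation; "ft_force": force on the tool from outside, world axes, zero at the start; "wrist_torque": the same for the moment, N m; "grip_width": finger opening in m.
Only numpy, scipy, OpenCV 4.12 (cv2) and the standard library are available. Lean on these libraries where they do the work, as an engineer would, in place of code of your own. Each camera call takes 0.05 s, during which the arm holds its last target.

## Working session

There is one attempt and no reset: what is moved stays moved. The work goes in short steps, Python scripts to look and compute and a shell command to move; the robot and the scene stay as the last step left them, time stands still between calls to the robot, and variables do not carry over. Pictures are saved under pics/ and viewed, and the job is handed in when it is done.

```bash
mkdir -p pics; cat > h.py <<'E'
import numpy as np, cv2
from rig import env
def snap(n,fn):
    s=env.observe(); im,d=env.get_image(n); cv2.imwrite('pics/'+fn+'.png',im[:,:,::-1]); np.savez('pics/'+fn+'.npz',im=im,d=d,p=s['position'],R=s['tool_rot']); return s,im,d
def world(n,u,v,z,s=None):
    m=env.camera_model(n);K=np.array(m['camera_matrix']);c=np.linalg.inv(K)@np.array([u,v,1.])*z
    if n=='wrist':
        T=np.array(m['tool_from_camera']);return np.array(s['tool_rot'])@(T[:3,:3]@c+T[:3,3])+np.array(s['position'])
    return np.array(m['R']).T@(c-np.array(m['t']))
E
python3 - <<'E'
from h import *
s,_,_=snap('scene','s0');snap('top','t0')
print(s)
for n in('scene','top'):print(env.camera_model(n))
E
```

```text
{'time_s': 0.0, 'q': array([ 5.66484283e+01,  2.18415159e+01,  7.43856927e+01, -1.28185970e-03,
        8.38578576e+01, -1.23357949e+01]), 'qvel': array([ 0.02029405, -0.09146036,  0.07994878, -0.05541642,  0.05309398,
       -0.0178459 ]), 'joint_efforts': array([-9.16184254e-04, -4.48458731e+01, -2.31280017e+01, -2.82376577e-04,
        4.72740692e-03,  1.00219148e-05]), 'position': array([0.19708367, 0.51315692, 0.23070132]), 'tool_rot': array([[ 9.33482459e-01, -7.97661814e-04,  3.58622173e-01],
       [-3.58622939e-01, -1.25240604e-03,  9.33481665e-01],
       [-2.95462104e-04, -9.99998898e-01, -1.45515889e-03]]), 'ft_force': array([-0.14378535, -0.62793484, -0.14160536]), 'wrist_torque': array([-0.02748981, -0.04314245,  0.00732655]), 'grip_width': 0.08571278543788706}
{'camera_matrix': array([[435.77721737,   0.        , 249.64087333],
       [  0.        , 435.77721737, 195.23846167],
       [  0.        ,   0.        ,   1.        ]]), 'R': array([[-0.86984486,  0.49322655,  0.00987345],
       [ 0.25223373,  0.4618566 , -0.85033324],
       [-0.42396705, -0.73716758, -0.52615197]]), 't': array([ 0.50950746, -0.0073552 ,  1.40850603])}
{'camera_matrix': array([[363.71422434,   0.        , 257.56450249],
       [  0.        , 363.71422434, 189.64522803],
       [  0.        ,   0.        ,   1.        ]]), 'R': array([[-0.02407031, -0.99970606, -0.0029003 ],
       [-0.98524063,  0.02421363, -0.16945386],
       [ 0.16947427, -0.00122132, -0.98553385]]), 't': array([0.02474148, 0.56939976, 0.92435776])}
```

```bash
ls pics
```

```text
s0.npz
s0.png
t0.npz
t0.png
```

View pics/s0.png

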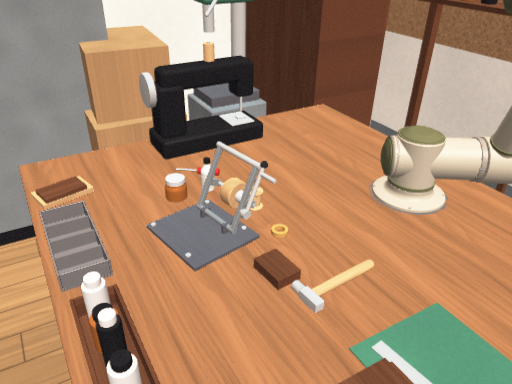

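View pics/t0.png

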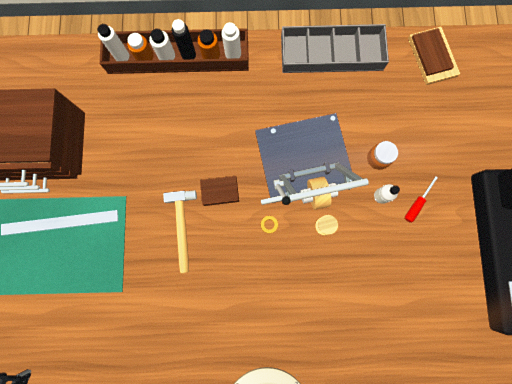

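The scene view shows the stand at about (215,200). In the top view the plate is at about (305,155), the bar runs from (262,202) to (367,182), and the peg and foot are near (285,200). I'll zoom in and work out 3D points.

```bash
python3 - <<'E'
import cv2
t=cv2.imread('pics/t0.png');s=cv2.imread('pics/s0.png')
cv2.imwrite('pics/tz.png',cv2.resize(t[105:235,240:410],None,fx=4.5,fy=4.5,interpolation=cv2.INTER_CUBIC))
cv2.imwrite('pics/sz.png',cv2.resize(s[130:270,140:300],None,fx=4.2,fy=4.2,interpolation=cv2.INTER_CUBIC))
E
```

```text
(no output)
```

View pics/tz.png

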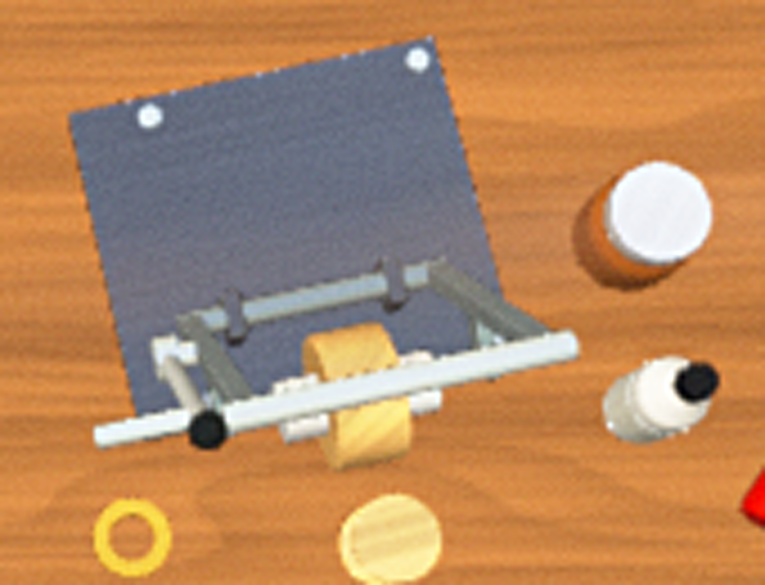

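View pics/sz.png

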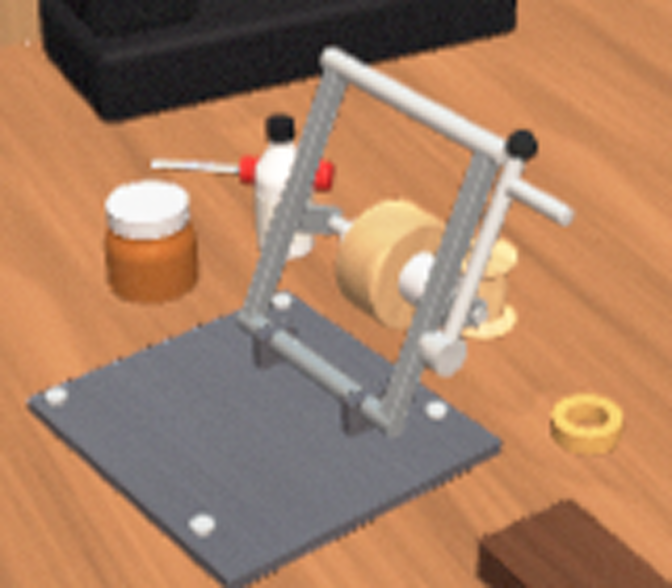

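```bash
cat >> h.py <<'E'
def ray(n,u,v,h,s=None):
    a=world(n,u,v,0.0,s);b=world(n,u,v,1.0,s);d=b-a
    return a+d*(h-a[2])/d[2]
E
python3 - <<'E'
from h import *
Z=lambda x,y:(240+(x+.5)/4.5-.5,105+(y+.5)/4.5-.5)
S=lambda x,y:(140+(x+.5)/4.2-.5,130+(y+.5)/4.2-.5)
P={k:ray('top',*Z(*v),.012) for k,v in dict(FL=(70,115),FR=(433,38),R2=(497,290),L2=(135,412)).items()}
Q={k:ray('scene',*S(*v),.012) for k,v in dict(FL=(230,583),FR=(30,404),NL=(500,444)).items()}
print(P,Q)
ex=[]
for D in(P,Q):
    y=D['FL']-D['FR'];print(np.linalg.norm(y),np.degrees(np.arctan2(-y[0],y[1])))
x=P['FL']-P['L2'];print('x top',np.degrees(np.arctan2(x[1],x[0])))
x=Q['FL']-Q['NL'];print('x sc',np.linalg.norm(x),np.degrees(np.arctan2(x[1],x[0])))
x=P['FR']-P['R2'];print('x topR',np.degrees(np.arctan2(x[1],x[0])))
# blobs: wood top-of-things
for n,u,h in [('jar',(660,215),.07),('cap',(697,382),.11),('spool',(390,535),.057),('collar',(133,538),.016)]:print(n,ray('top',*Z(*u),h))
# depth at points
d=np.load('pics/t0.npz')['d']
for n,u in [('barR',(570,347)),('barmid',(380,385)),('foot',(207,428)),('pegend',(105,436)),('pivot',(165,352))]:
    a,b=Z(*u);print(n,world('top',a,b,d[int(round(b)),int(round(a))]))
d=np.load('pics/s0.npz')['d']
for n,u in [('foot',(520,146)),('pegend',(562,213)),('pegroot',(520,187)),('barR',(333,60)),('barmid',(415,105)),('pivot',(444,355))]:
    a,b=S(*u);print('s',n,world('scene',a,b,d[int(round(b)),int(round(a))]))
E
```

```text
{'FL': array([0.74871955, 0.01354115, 0.012     ]), 'FR': array([ 0.79432775, -0.21987491,  0.012     ]), 'R2': array([ 0.62829645, -0.24969804,  0.012     ]), 'L2': array([ 0.55699832, -0.02205838,  0.012     ])} {'FL': array([0.75164589, 0.01698763, 0.012     ]), 'FR': array([ 0.79699352, -0.21186188,  0.012     ]), 'NL': array([ 0.54468013, -0.02277218,  0.012     ])}
0.23783012265805242 11.055979352791704
0.23329917805839803 11.20824264847797
x top 10.519096762568237
x sc 0.2107502428845102 10.874501109814613
x topR 10.183078785914445
jar [ 0.6582598  -0.33373059  0.07      ]
cap [ 0.55123296 -0.33146584  0.11      ]
spool [ 0.47440649 -0.16613723  0.057     ]
collar [ 0.47936708 -0.01842427  0.016     ]
barR [ 0.55412553 -0.23196238  0.20963412]
barmid [ 0.53761221 -0.13704244  0.20797315]
foot [ 0.5162291  -0.04950207  0.2219898 ]
pegend [ 5.17320396e-01 -4.08397293e-04  1.94558332e-01]
pivot [ 0.57751858 -0.03702131  0.09927274]
s foot [ 0.52426329 -0.04196218  0.21596594]
s pegend [0.52382571 0.00642696 0.19365623]
s pegroot [ 0.52979739 -0.03166987  0.1942123 ]
s barR [ 0.56184116 -0.22139802  0.20737509]
s barmid [ 0.5460915  -0.13497597  0.20795579]
s pivot [ 0.58302451 -0.02936258  0.09042057]
```

Measured yaw is about 10.8° and the base origin is about (0.620, -0.131). That puts the bar at (0.539, -0.147, 0.201) and the peg at (0.520, -0.014, 0.188), which agrees with the depth readings. Next I move in front of the peg with the fingers shut.

```bash
python3 -m pendant '[[[0.44,-0.89,0.06],-0.582,0],[[0.44,-0.89,0.06],-0.582,0],[[0.44,-0.89,0.06],-0.582,0],[[0.44,-0.89,0.06],-0.582,0],[[0.44,-0.89,0.06],-0.582,0],[[0.44,-0.89,0.06],-0.582,0],[[0.44,-0.89,0.06],-0.582,0],[[0.44,-0.89,0.06],-0.582,0],[[0.44,-0.89,0.06],-0.582,0],[[0.44,-0.89,0.06],-0.582,0]]' 20
python3 -m pendant '[[[0.44,-0.89,0],-0.582,0],[[0.44,-0.89,0],-0.582,0],[[0.44,-0.89,0],-0.582,0],[[0.44,-0.89,0],-0.582,0],[[0.44,-0.89,0],-0.582,0],[[0.44,-0.89,0],-0.582,0],[[0.44,-0.89,0],-0.582,0],[[0.44,-0.89,0],-0.582,0],[[0.44,-0.89,0],-0.582,0],[[0.44,-0.89,0],-0.582,0],[[0,0,0],0,0],[[0,0,0],0,0]]'
python3 - <<'E'
from h import *
s,im,d=snap('wrist','w1');print(s['position'],s['tool_rot'],s['grip_width']);snap('scene','s1')
print(env.camera_model('wrist'))
E
```

```text
time_s: 0.93
position: [0.3294, 0.245, 0.2492]
tool_rot: [[0.639, -0.0, 0.769], [-0.769, -0.0, 0.639], [-0.0, -1.0, -0.0]]
ft_force: [0.3, 0.6, -0.0]
grip_width: -0.0002
time_s: 1.93
position: [0.4614, -0.0216, 0.2487]
tool_rot: [[0.185, -0.001, 0.983], [-0.983, 0.001, 0.185], [-0.001, -1.0, -0.001]]
ft_force: [-0.6, 0.5, -0.3]
grip_width: 0.0
[ 0.46138209 -0.02155257  0.24874271] [[ 1.85129223e-01 -1.23710389e-03  9.82713407e-01]
 [-9.82713899e-01  5.30414229e-04  1.85129984e-01]
 [-7.50270197e-04 -9.99999094e-01 -1.11752401e-03]] 3.6847038495598224e-05
{'camera_matrix': array([[281.81482165,   0.        , 250.17832925],
       [  0.        , 281.81482165, 193.66005257],
       [  0.        ,   0.        ,   1.        ]]), 'tool_from_camera': array([[-8.81767664e-04,  9.60798625e-01,  2.77245785e-01,
        -6.99345412e-02],
       [ 4.26471582e-04, -2.77245506e-01,  9.60799015e-01,
        -1.42942592e-01],
       [ 9.99999520e-01,  9.65438952e-04, -1.65287187e-04,
        -4.42319976e-05],
       [ 0.00000000e+00,  0.00000000e+00,  0.00000000e+00,
         1.00000000e+00]])}
```

View pics/w1.png

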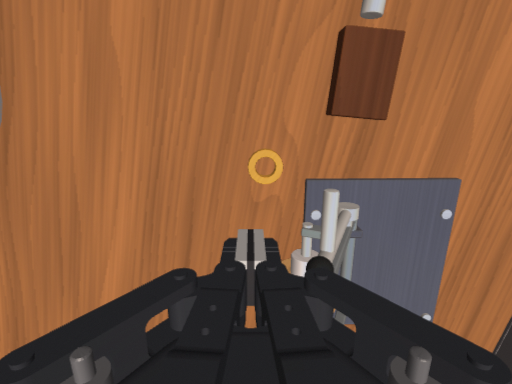

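View pics/s1.png

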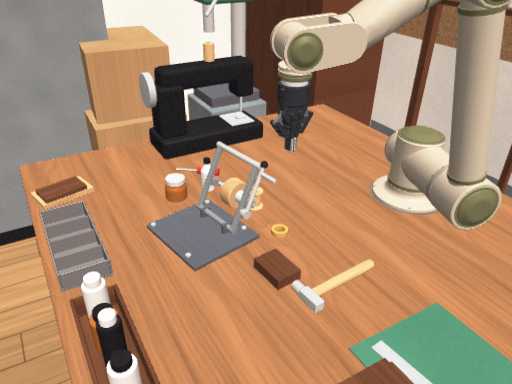

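```bash
python3 - <<'E'
from h import *
s=env.observe();d=np.load('pics/w1.npz')['d']
B=np.array([.620,-.131,0]);c,q=np.cos(np.radians(10.8)),np.sin(np.radians(10.8));R=np.array([[c,-q,0],[q,c,0],[0,0,1]])
for u in [(331,194),(330,215),(328,240)]:
    p=ray('wrist',*u,.1876,s);w=world('wrist',*u,d[u[1],u[0]],s);print(p,R.T@(p-B),R.T@(w-B))
print('tcp',R.T@(s['position']-B))
print('want',B+R@np.array([-.125,.145,.176]))
E
```

```text
[0.51858017 0.00196431 0.1876    ] [-0.07470838  0.14961333  0.1876    ] [-0.07626327  0.15112126  0.19282308]
[ 0.52231916 -0.01449322  0.1876    ] [-0.07411945  0.13274669  0.1876    ] [-0.07609073  0.1351811   0.19415834]
[ 0.5263603  -0.03517312  0.1876    ] [-0.07402491  0.11167585  0.1876    ] [-0.07577812  0.11443778  0.19342388]
tcp [-0.13560506  0.13879972  0.24908986]
want [ 0.4700438  -0.01199101  0.176     ]
```

The wrist view puts the peg axis at base x -0.076, z 0.188, as expected. Now I lower and push forward.

```bash
python3 -m pendant '[[[0,0.04,-0.6],0,0],[[0,0.04,-0.6],0,0],[[0,0.04,-0.6],0,0],[[0,0.02,-0.6],0,0],[[0.3,0.06,0],0,0],[[0.3,0.06,0],0,0],[[0.3,0.06,0],0,0],[[0.3,0.06,0],0,0],[[0.3,0.06,0],0,0],[[0.3,0.06,0],0,0],[[0,0,0],0,0]]'
python3 - <<'E'
from h import *
snap('scene','s2')
t=cv2.imread('pics/s2.png');cv2.imwrite('pics/s2z.png',cv2.resize(t[80:260,150:350],None,fx=3.3,fy=3.3))
E
```

```text
time_s: 2.95
position: [0.517, -0.0054, 0.1775]
tool_rot: [[0.188, 0.001, 0.982], [-0.982, -0.0, 0.188], [0.0, -1.0, 0.001]]
ft_force: [-0.4, -0.1, -1.0]
grip_width: 0.0002
```

View pics/s2z.png

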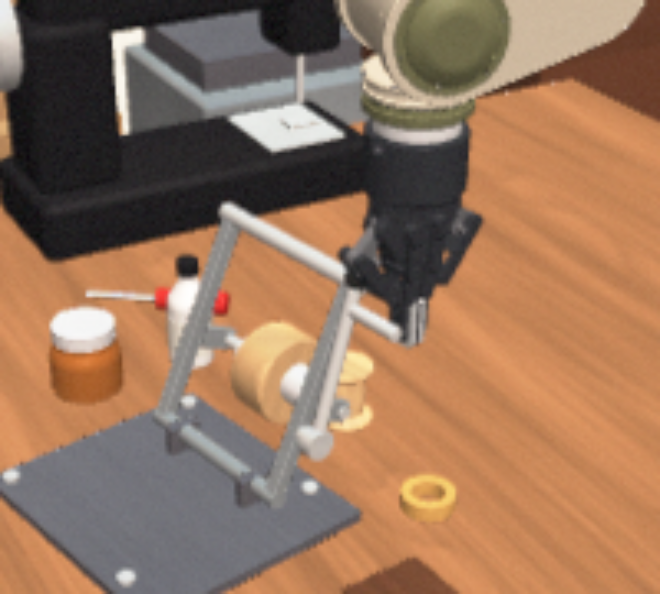

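The finger tip is behind the peg's free end and has started to push it, at about (405,330) in the zoom. I keep pushing and rise slightly with the peg.

```bash
python3 -m pendant '[[[0.3,0.06,0.06],0,0],[[0.3,0.06,0.06],0,0],[[0.3,0.06,0.06],0,0],[[0.3,0.06,0.06],0,0],[[0.2,0.04,0],0,0],[[0,0,0],0,0]]'
python3 - <<'E'
from h import *
snap('scene','s3')
t=cv2.imread('pics/s3.png');cv2.imwrite('pics/s3z.png',cv2.resize(t[80:260,150:350],None,fx=3.3,fy=3.3))
E
```

```text
time_s: 3.5
position: [0.5578, 0.0028, 0.1844]
tool_rot: [[0.187, 0.0, 0.982], [-0.982, -0.0, 0.187], [0.0, -1.0, 0.0]]
ft_force: [-1.1, 0.4, -0.2]
grip_width: -0.0002
```

View pics/s3z.png

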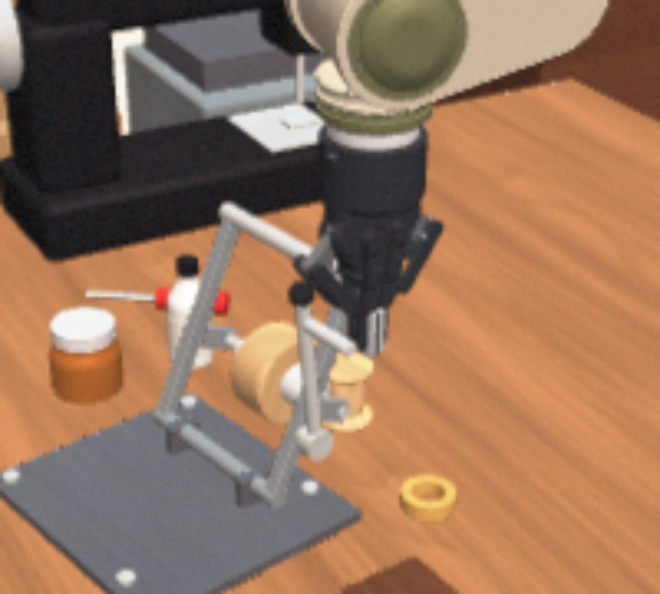

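The kickstand is at or slightly past vertical. I push a bit more, then back off so it can fall.

```bash
python3 -m pendant '[[[0.3,0.06,0],0,0],[[0.3,0.06,0],0,0],[[0,0,0],0,0],[[-0.4,0.1,0.3],0,0],[[-0.4,0.1,0.3],0,0],[[-0.4,0.1,0.3],0,0],[[-0.4,0.1,0.4],0,0],[[0,0,0.4],0,0],[[0,0,0.4],0,0],[[0,0,0.4],0,0],[[0,0,0],0,0],[[0,0,0],0,0]]'
python3 -m pendant '[[[0,0,0],0,0],[[0,0,0],0,0],[[0,0,0],0,0],[[0,0,0],0,0]]'
python3 - <<'E'
from h import *
snap('scene','s4')
t=cv2.imread('pics/s4.png');cv2.imwrite('pics/s4z.png',cv2.resize(t[80:260,150:350],None,fx=3.3,fy=3.3))
E
```

```text
time_s: 4.55
position: [0.5267, 0.0183, 0.2595]
tool_rot: [[0.187, 0.0, 0.982], [-0.982, -0.0, 0.187], [0.0, -1.0, 0.0]]
ft_force: [-0.1, 0.7, -0.4]
grip_width: -0.0001
time_s: 4.88
position: [0.5271, 0.0184, 0.259]
tool_rot: [[0.187, -0.001, 0.982], [-0.982, 0.0, 0.187], [-0.0, -1.0, -0.001]]
ft_force: [-0.0, 0.2, 0.1]
grip_width: 0.0002
```

View pics/s4z.png

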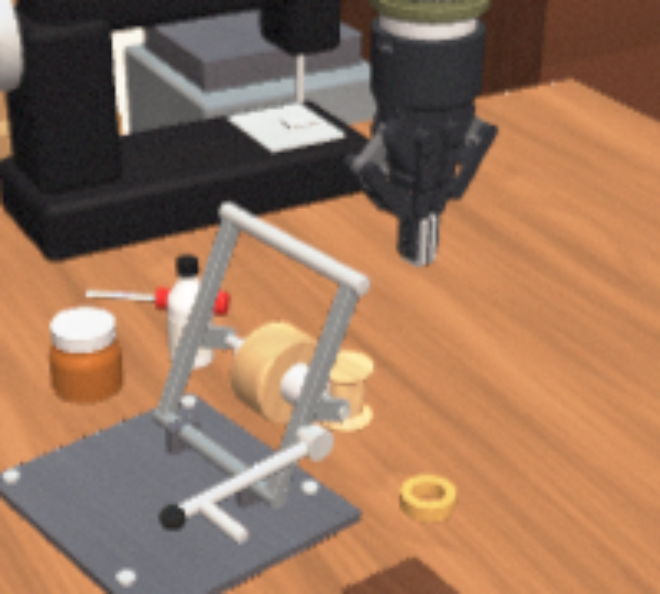

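The kickstand is down: foot at (172,516), peg pointing towards the camera, frame still leaning. Now I go over the bar's middle with the gripper open.

```bash
python3 -m pendant '[[[0.05,-0.69,0.1],0,1],[[0.05,-0.69,0.1],0,1],[[0.05,-0.69,0],0,1],[[0.05,-0.69,0],0,1],[[0.05,-0.69,0],0,1],[[0.05,-0.69,0],0,1],[[0.05,-0.69,0],0,1],[[0.05,-0.69,0],0,1],[[0,0,0],0,1],[[0,0,0],0,1]]'
python3 - <<'E'
from h import *
s,im,d=snap('wrist','w5');print(s['position'])
B=np.array([.620,-.131,0]);c,q=np.cos(np.radians(10.8)),np.sin(np.radians(10.8));R=np.array([[c,-q,0],[q,c,0],[0,0,1]])
print('tcp',R.T@(s['position']-B))
for u in range(180,400,20):
  col=[]
snap('top','t5')
t=cv2.imread('pics/t5.png');cv2.imwrite('pics/t5z.png',cv2.resize(t[105:235,240:410],None,fx=4.5,fy=4.5))
E
```

```text
time_s: 5.77
position: [0.5391, -0.1478, 0.2651]
tool_rot: [[0.186, -0.001, 0.983], [-0.983, 0.001, 0.186], [-0.001, -1.0, -0.001]]
ft_force: [-0.8, 0.2, -0.5]
grip_width: 0.0855
[ 0.5391459  -0.14778508  0.26506337]
tcp [-0.08256716 -0.00133722  0.26506337]
```

View pics/w5.png

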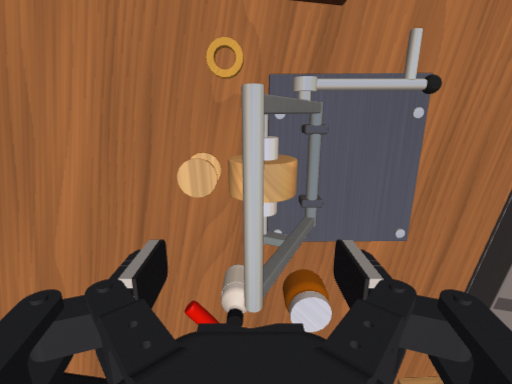

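View pics/t5z.png

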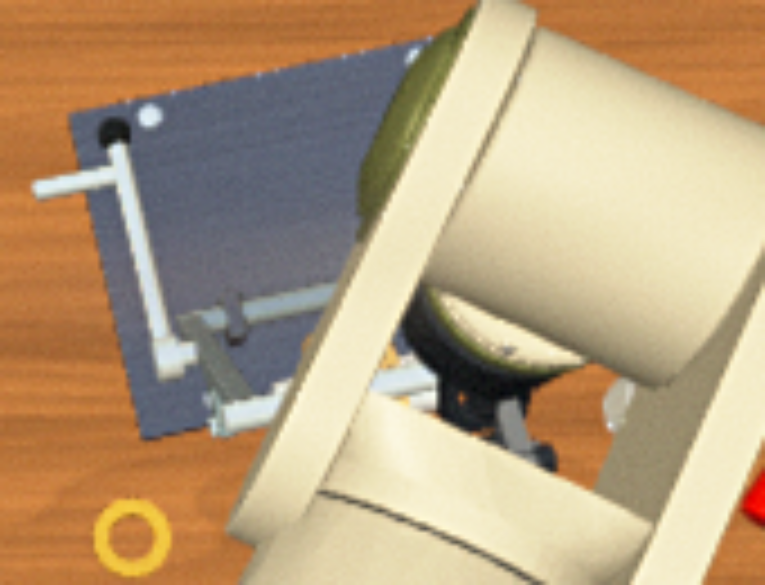

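```bash
python3 - <<'E'
from h import *
s=env.observe()
B=np.array([.620,-.131,0]);c,q=np.cos(np.radians(10.8)),np.sin(np.radians(10.8));R=np.array([[c,-q,0],[q,c,0],[0,0,1]])
d=np.load('pics/w5.npz')['d']
for u in [(253,90),(254,200),(254,308)]:
    print(R.T@(ray('wrist',*u,.201,s)-B),R.T@(world('wrist',*u,d[u[1],u[0]],s)-B))
E
```

```text
[-0.08052537  0.08474372  0.201     ] [-0.08060153  0.08411625  0.20970268]
[-0.07945455  0.00495367  0.201     ] [-0.07956889  0.00752232  0.20921692]
[-0.07898938 -0.09315588  0.201     ] [-0.07915225 -0.08523657  0.2110801 ]
```

The bar is centred to within 3 mm, with its top at z 0.209–0.211 as expected. I lower 81 mm, shift x by 2.5 mm, and close gently.

```bash
python3 -m pendant '[[[0.08,0.015,-0.45],0,1],[[0,0,-0.45],0,1],[[0,0,-0.45],0,1],[[0,0,-0.45],0,1],[[0,0,-0.45],0,1],[[0,0,-0.45],0,1],[[0,0,0],0,1]]' 
python3 -m pendant '[[[0,0,0],0,0.15],[[0,0,0],0,0.15],[[0,0,0],0,0.15],[[0,0,0],0,0],[[0,0,0],0,0],[[0,0,0],0,0],[[0,0,0],0,0],[[0,0,0],0,0]]' 25
python3 - <<'E'
from h import *
snap('scene','s6')
t=cv2.imread('pics/s6.png');cv2.imwrite('pics/s6z.png',cv2.resize(t[80:260,150:350],None,fx=3.3,fy=3.3))
E
```

```text
time_s: 6.45
position: [0.5407, -0.1452, 0.1823]
tool_rot: [[0.188, -0.004, 0.982], [-0.982, 0.002, 0.188], [-0.003, -1.0, -0.004]]
ft_force: [-0.3, -0.4, 0.5]
grip_width: 0.0853
time_s: 7.12
position: [0.5414, -0.1469, 0.1848]
tool_rot: [[0.187, -0.0, 0.982], [-0.982, -0.0, 0.187], [0.0, -1.0, -0.0]]
ft_force: [-3.9, -0.5, 4.4]
grip_width: 0.0151
```

View pics/s6z.png

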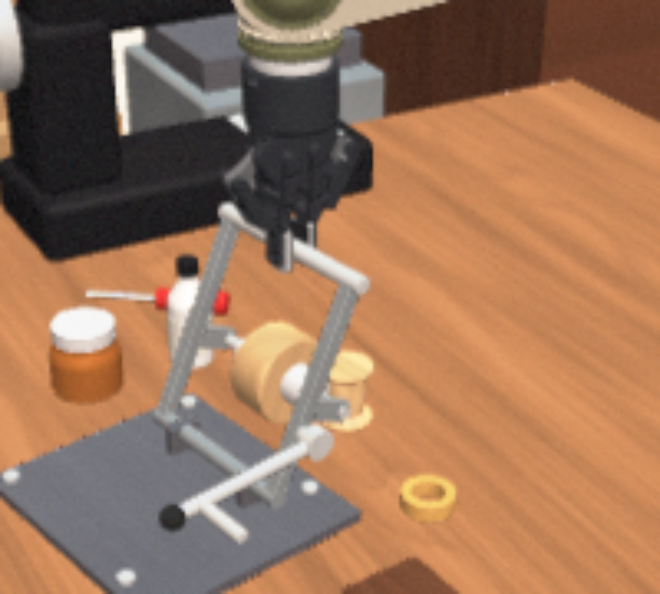

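The bar is gripped (15 mm reading, 16 mm bar). I raise it along the arc, half first.

```bash
python3 -m pendant '[[[0.252,0.048,0.12],0,0],[[0.262,0.05,0.103],0,0],[[0.262,0.05,0.097],0,0],[[0.268,0.051,0.08],0,0],[[0.272,0.052,0.07],0,0],[[0,0,0],0,0]]'
python3 -m pendant '[[[0.275,0.052,0.057],0,0],[[0.275,0.052,0.047],0,0],[[0.278,0.053,0.03],0,0],[[0.2,0.038,0.015],0,0],[[0.2,0.038,0.01],0,0],[[0.16,0.03,0],0,0],[[0,0,0],0,0],[[0,0,0],0,0],[[0,0,0],0,0],[[0,0,0],0,0]]'
python3 - <<'E'
from h import *
s,_,_=snap('scene','s7');print(s['qvel'])
t=cv2.imread('pics/s7.png');cv2.imwrite('pics/s7z.png',cv2.resize(t[80:260,150:350],None,fx=3.3,fy=3.3))
B=np.array([.620,-.131,0]);c,q=np.cos(np.radians(10.8)),np.sin(np.radians(10.8));R=np.array([[c,-q,0],[q,c,0],[0,0,1]])
print(R.T@(s['position']-B))
E
```

```text
time_s: 7.67
position: [0.5819, -0.139, 0.1989]
tool_rot: [[0.188, 0.0, 0.982], [-0.982, -0.0, 0.188], [0.0, -1.0, 0.0]]
ft_force: [-3.9, 0.7, 6.1]
grip_width: 0.0149
time_s: 8.5
position: [0.6225, -0.1312, 0.2034]
tool_rot: [[0.187, -0.0, 0.982], [-0.982, 0.0, 0.187], [-0.0, -1.0, -0.0]]
ft_force: [-1.7, 2.8, 3.7]
grip_width: 0.0147
[-0.02605361 -0.10250954 -0.06572127  0.06020015  0.00267819  0.00520158]
[ 0.00245996 -0.00065418  0.20338603]
```

View pics/s7z.png

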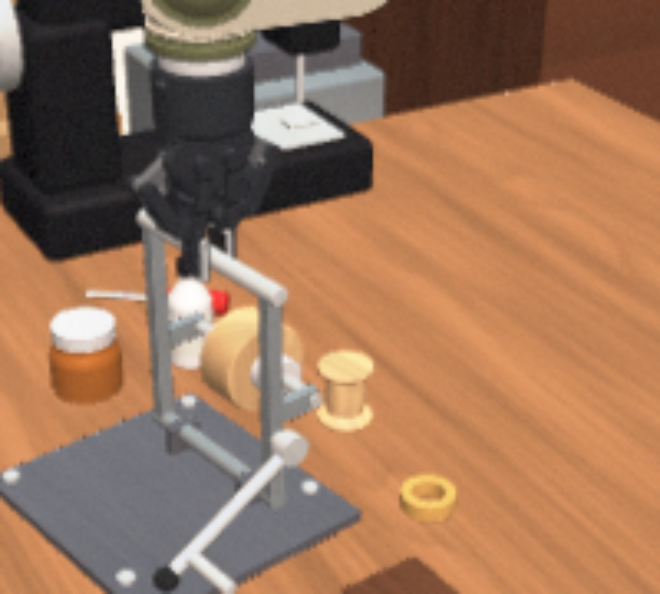

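The frame looks upright and held, with the foot on the plate at (165,578). I check the lean independently by depth, and the bystanders by image difference.

```bash
python3 -m pendant '[[[0,0,0],0,0],[[0,0,0],0,0],[[0,0,0],0,0],[[0,0,0],0,0]]'; python3 - <<'E'
from h import *
S=lambda x,y:(150+(x+.5)/3.3-.5,80+(y+.5)/3.3-.5)
s,im,d=snap('scene','s8');print(s['position'],s['grip_width'])
B=np.array([.620,-.131,0]);c,q=np.cos(np.radians(10.8)),np.sin(np.radians(10.8));R=np.array([[c,-q,0],[q,c,0],[0,0,1]])
for n,u in [('bar',(250,277)),('upr hi',(271,320)),('upr lo',(273,420)),('upr2 hi',(157,250)),('upr2 lo',(165,390)),('foot',(165,576))]:
    a,b=S(*u);print(n,R.T@(world('scene',a,b,d[int(round(b)),int(round(a))])-B))
i0=np.load('pics/s0.npz')['im'].astype(int)
df=np.abs(i0-im).max(2)
for n,(x0,y0,x1,y1) in dict(jar=(160,172,188,203),collar=(268,222,290,240),block=(250,247,302,290),mallet=(290,255,380,312),spool=(252,190,266,212),awl=(176,165,196,173)).items():print(n,(df[y0:y1,x0:x1]>40).mean())
cv2.imwrite('pics/df.png',np.clip(df*2,0,255).astype('uint8'))
E
```

```text
time_s: 8.88
position: [0.6227, -0.1312, 0.2034]
tool_rot: [[0.187, -0.0, 0.982], [-0.982, 0.0, 0.187], [-0.0, -1.0, -0.0]]
ft_force: [-2.4, 3.4, 3.9]
grip_width: 0.015
[ 0.62266266 -0.13115036  0.20339888] 0.014990900755382997
bar [0.00676009 0.05736572 0.22661371]
upr hi [0.00738    0.08311261 0.20093414]
upr lo [0.00714979 0.08365582 0.11140174]
upr2 hi [ 0.00580138 -0.06932973  0.19992489]
upr2 lo [ 0.00476472 -0.07143743  0.06306773]
foot [0.12844644 0.10380189 0.03116152]
jar 0.0
collar 0.0
block 0.0
mallet 0.0
spool 0.17857142857142858
awl 0.09375
```

View pics/df.png

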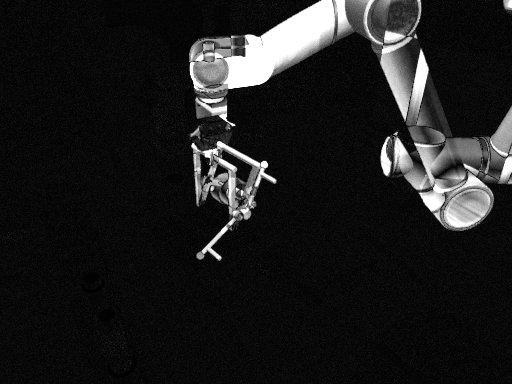

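The uprights are vertical to within about 0.01 rad. The foot is at its predicted place and the reading is steady. The difference picture shows changes only at the arm and stand.

```bash
python3 -c "
from rig import env
print(env.close_job())"
```

```text
the job is handed in; nothing more can be done
None
```

The job is handed in with the frame upright and still held in the gripper. I flipped the kickstand over its top by pushing the peg with shut fingers; it fell to its stop while the frame still leaned. Then I gripped the top bar with 25 N and raised the frame along its arc.

**Last checks, about 9 s of 45 s used:**
- **Frame:** the uprights measured vertical to within about 0.01 rad by depth, and the frame was steady. The finger opening read 15 mm on the 16 mm bar, with about 6 N at the wrist.
- **Kickstand:** the foot was on the plate, about where it should be with the kickstand at its stop. The reading was a few millimetres off because depth sees the ball's surface rather than its centre.
- **Bystanders:** comparing the first and last scene pictures showed no change at the jar, collar, block or mallet. The spool and awl patches did change, which I put down to the moved stand and arm. I did not check the bottle separately, and I did not re-measure the bystanders' positions.

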